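# Re-zero a coffee grinder and set its grind four clicks back

### The arm

A 6-joint arm with a two-finger parallel gripper is mounted at the origin on the work surface. World frame = base frame: x ahead of the robot, y to its left, z up, the work surface at z = 0. Lengths are in m, angles in rad, forces in N, time in s.
With the tool pointing down it reaches from about 0.4 to 0.825 m from the base axis. Payload 7 kg.
Tool frame: the origin (TCP) lies midway between the tips of the shut fingers; the grasp point (between the pads) lies hold_point_z behind it (hold_point_z is the distance from the TCP to the grasp point, in m); z points along the fingers, y is the line along which they close (so a half turn about z gives the same grasp; the last joint's range is limited). The gripper opens to 88 mm and grips with 3 to 60 N. Pads are 19 mm wide; open, the fingers measure 130 mm over their backs; the gripper's body (78 mm by 193 mm) begins 47 mm behind the grasp point.
Start: joints at [1.486, 0.359, 0.012, 0, -1.224, -0.288], TCP at [0.246, 0.629, 0.193] pointing down, gripper open.
Joint ranges: [-3.07, 3.07], [-1.43, 2.12], [-1.02, 1.25], [-3.03, 1.67], [-3.05, -0], [-3.03, 3.03]. Speed limits (rad/s): [2.39, 2.39, 3.01, 3.14, 3.14, 3.14].

### API

Orientations are given as [roll, pitch, yaw] about the fixed x, y, z axes, in that order (R = Rz(yaw) Ry(pitch) Rx(roll)).
In Python, from station import * gives the robot as it stands.
- The arm moves only by the tool apply_moves, never from a script. Its argument "steps" is a list of rows, each an object with "translation": the shift along the world's x, y, z scaled (see below), a list of three; "rotation": the turn, a rotation vector about the world's x, y, z scaled (see below), a list of three. A call has exactly 10 rows; each row is the pose to reach, as a shift and turn from the pose commanded when the call began; what a row does not reach only later rows make up. The controller multiplies each number of a shift by 250 mm and each number of a turn by 30 degrees. A row lasts 1/12 s, in which the tool goes at most 41.7 mm and 7.16 degrees, less where a joint would pass 70% of its speed; a pose out of reach is approached as far as the arm can. A call with a number of a shift or a turn outside -1 to 1 is refused whole. A call with a gripper value outside its range is refused whole. "jaw" is the closure, from -1 (fully open) to 1 (shut), so that 0 is half open, set as the call begins (left out, the last holds). The fingers move at their own pace and stop on an object; "newtons" is the grip in N (left out, the last holds). Time passes only in rows, so rows that repeat a pose let the fingers close, or fill a call up. It gives the time, the measured TCP pose, the force, the opening and the grip force at its end, in the units of the state.
- get_state(): the state, without advancing time (a new reading comes with each control period).
- grab_frame(name): name is "scene" or "top" or "wrist"; returns the picture (480x640x3 uint8, blue, green, red); there is no depth.
- camera_model(name): a dict with "fx", "fy", "cx", "cy" (pixels), "xyz" and "rotation" of the camera in the world. Camera axes: x right, y down, z forward; pixel columns grow to the right and rows downward; lengths in m; the calibration is good to about 2 mm. A picture is of the moment at which its call begins: read the wrist's pose just before it. camera_model takes no time and is no camera call; for the wrist camera it gives the pose at the moment of the call.
- job_done(): hands the job in; it is judged then, once.
The state is a dict: "t": time; "q": joint angles; "qd": joint speeds; "joint_efforts": joint torques, N m; "eef_pos": TCP position; "ee_rot": TCP orientation; "force": force on the tool from outside, world axes, zero at the start; "moment": the same for the moment, N m; "width": finger opening in m; "gripper_force": force on a finger pad.
Only numpy, scipy, OpenCV 4.12 (cv2) and the standard library are available. Lean on these libraries where they do the work, as an engineer would, in place of code of your own. Each camera call takes 0.05 s, during which the arm holds its last target. There are 200 camera calls.

### The job

Set the coffee grinder's grind: turn the dial on top clockwise (seen from above) until you feel it meet its stop, without forcing it against the stop, then turn it back anticlockwise exactly four clicks and let go. Do not knock the mug or the canisters about.

Things in the scene. Friction and masses are not known exactly. Their poses are not given: they have to be found in the camera images.
- grinder: Coffee grinder, fixed to the counter: a black housing 160 mm (its x) by 320 mm (its y), 160 mm high; origin at the middle of its underside. A hopper 116 mm wide stands at its +y end (axis 80 mm from the origin, top at 245 mm); the spout is on the +x side at the hopper's end. The grind dial stands on top, its upright axis 90 mm from the origin towards -y.
- dial_grip (a point): Grind dial: grey disc 72 mm wide, 10 mm high, its underside 12 mm above the housing on a steel collar 84 mm wide; across it an upright black bar grip 46 mm long, 14 mm thick, rising 34 mm above the disc. The point is on the dial's upright axis, in the bar, 23 mm above the disc, 11 mm below the bar's top, 205 mm above the counter. Frame turns with the dial: x along the bar to the inlaid end, y across it.
- dial_mark (a point): Steel inlay on top of one end of the dial's bar, 13 mm from the axis. 24 clicks a turn (0.262 rad each); clicking over takes up to about 0.27 N m, briefly. Let go, the dial settles into the nearest click. Clockwise (from above) it meets a stop 0.6 to 1.8 rad from the start, at ANY heading, shown by no mark. The stop is itself a click position; 16 clicks are free anticlockwise of it.
- burr_under (a point): Underside of the hidden burr inside the housing, on the dial's axis about 100 mm above the counter. It rises just 0.06 mm a click anticlockwise, too little to be measured: feel for the stop. The stop is springy: past it the torque climbs steadily from about 0.2 N m by 4 to 5 N m per rad, with no click; 0.16 rad past it (about 0.85 N m) the burrs jam, which spoils the job.
- canister: Loose white square canister with a wooden lid, 99 mm wide, 130 mm high, beside the grinder's dial end; origin at the middle of its underside. Leave alone.
- canister2: Loose white square canister with a wooden lid, 99 mm wide, 150 mm high, beside the grinder's hopper end; origin at the middle of its underside. Leave alone.
- mug: Loose white mug, 76 mm wide, 70 mm high, near the spout; origin at the middle of its underside. Leave alone.

How it is judged:
On the way, in this order (a step that is already met when the one before it is completed fails the run):
1. the dial has been turned clockwise against its stop (height (world z) of burr_under below 0.0999966 m), for 0.1 s.
2. the dial is four clicks anticlockwise of the stop (height (world z) of burr_under between 0.100219 and 0.100261 m), for 0.2 s.
At the end, for the whole second after the job is handed in: The dial rests, let go, at the fourth click anticlockwise of its stop (within a third of a click), after having been turned against the stop (all of step 2); the robot touches nothing.
It fails at once if the dial is forced more than 0.16 rad beyond its stop (about 0.85 N m), jamming the burrs (height (world z) of burr_under below 0.0999633 m).
It fails at once if a canister or the mug is knocked more than 30 mm from its place or tipped over (distance of any of canister, canister2, mug from where it was at the start of the episode above 0.03 m or angle between any of canister, canister2, mug's own z axis and vertical above 0.4 rad).
It also fails if it takes over 56 s, if anything falls off the work surface, if the arm or the gripper's body presses on something with over 40 N, if the wrist force passes 120 N, or if a joint passes its speed limit or range.

## Working session

There is one attempt and no reset: what is moved stays moved. The work goes in short steps, Python scripts to look and compute and a tool call to move; the robot and the scene stay as the last step left them, time stands still between calls to the robot, and variables do not carry over. Pictures are saved under pics/ and viewed, at most 10 in all, crops included, and the job is handed in when it is done.

Besides the shell and the picture viewer there is one more tool, called by a JSON object that holds its "fn" and its "kwargs", one argument or row to a line. apply_moves: Moves the arm, as the interface text tells. Shifts and turns lie within -1 to 1; 1 stands for 250 mm of shift or 30 degrees of turn. Its arguments: {"type":"object","properties":{"steps":{"type":"array"},"jaw":{"type":"number"},"newtons":{"type":"number"}},"required":["steps"]}

```bash
mkdir -p pics; python3 - <<'E'
from station import *
import cv2,numpy as np
s=get_state();print({k:np.round(v,3).tolist() for k,v in s.items()})
for n in("scene","top","wrist"):
    m=camera_model(n);print(n,m);cv2.imwrite(f"pics/{n}0.png",grab_frame(n))
E
```

```text
{'t': 0.0, 'q': [1.486, 0.359, 0.011, -0.0, -1.224, -0.288], 'qd': [-0.001, -0.001, 0.001, 0.002, 0.001, 0.001], 'joint_efforts': [-0.002, -58.273, 29.306, 6.997, 0.007, -0.0], 'eef_pos': [0.246, 0.628, 0.192], 'ee_rot': [3.14, -0.0, -0.373], 'force': [-0.713, 0.28, -0.287], 'moment': [-0.015, 0.016, 0.006], 'gripper_force': 0.0, 'width': 0.088}
scene {'fx': 481.32308401913843, 'fy': 481.32308401913843, 'cx': 318.03220087452894, 'cy': 241.81720365310113, 'xyz': array([ 1.22966543, -0.13300146,  0.70679072]), 'rotation': array([-2.25979336,  0.01902016,  1.21725924])}
top {'fx': 612.0011859562724, 'fy': 612.0011859562724, 'cx': 319.82122552630966, 'cy': 231.5413366238267, 'xyz': array([0.36551604, 0.09199698, 1.28764182]), 'rotation': array([-2.94821314, -0.00449382, -1.57276371])}
wrist {'fx': 416.11420488683893, 'fy': 416.11420488683893, 'cx': 316.69524351557436, 'cy': 235.3556283393398, 'xyz': array([0.32045195, 0.60016349, 0.38277986]), 'rotation': array([ 2.84284705e+00, -1.93743144e-03, -1.94331124e+00])}
```

View pics/top0.png

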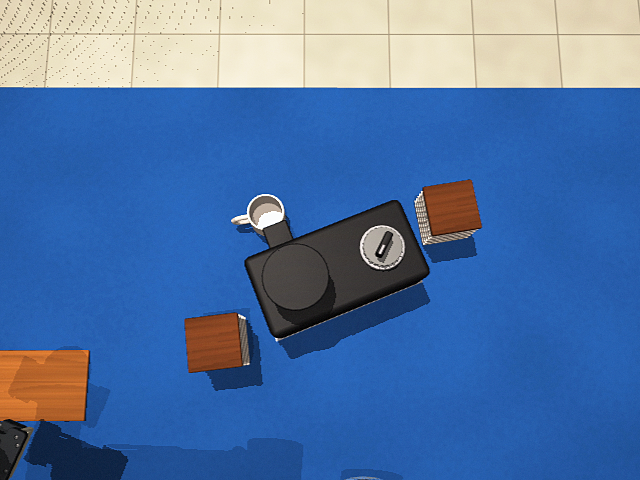

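View pics/wrist0.png

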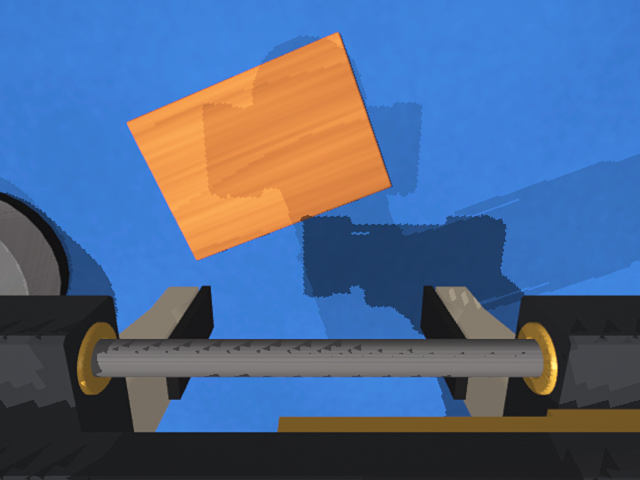

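The top view shows the dial at about (383,247), with its bar running from about (377,257) to (390,234). The wrist view doesn't show the grinder. Next I'll measure the dial axis and bar heading from the top and scene cameras.

```bash
cat > h.py <<'E'
import numpy as np,cv2
from scipy.spatial.transform import Rotation as Ro
from station import *
def ray(m,u,v,z):
    d=Ro.from_euler('xyz',m["rotation"]).as_matrix()@np.array([(u-m["cx"])/m["fx"],(v-m["cy"])/m["fy"],1]);c=np.array(m["xyz"])
    return c+d*(z-c[2])/d[2]
def pix(m,p):
    q=Ro.from_euler('xyz',m["rotation"]).as_matrix().T@(np.array(p)-m["xyz"]);return m["fx"]*q[0]/q[2]+m["cx"],m["fy"]*q[1]/q[2]+m["cy"]
E
python3 - <<'E'
from h import *
import station
print([ (k,getattr(station,k)) for k in dir(station) if 'hold' in k.lower()])
m=camera_model("top");im=cv2.imread("pics/top0.png");g=cv2.cvtColor(im,cv2.COLOR_BGR2GRAY)
x0,y0=353,217
c=im[y0:y0+60,x0:x0+60]
gg=g[y0:y0+60,x0:x0+60]
br=(gg>90).astype(np.uint8)
pts=cv2.findContours(br,0,1)[0];k=max(pts,key=cv2.contourArea)
(cx,cy),r=cv2.minEnclosingCircle(k);e=cv2.fitEllipse(cv2.convexHull(k));print("disc/collar",cx+x0,cy+y0,r,e)
for z in(.172,.182):print(z,ray(m,e[0][0]+x0,e[0][1]+y0,z),"diam",(e[1][0]+e[1][1])/2/m["fx"]*(m["xyz"][2]-z))
yy,xx=np.mgrid[:60,:60]
dk=((gg<70)&((xx-cx)**2+(yy-cy)**2<(r*.75)**2)).astype(np.uint8)
b=max(cv2.findContours(dk,0,1)[0],key=cv2.contourArea)
q=cv2.boxPoints(cv2.minAreaRect(b))+[x0,y0];print("bar box",q.tolist())
w=[ray(m,*p,.216) for p in q];print(np.round(w,4),np.mean(w,0))
s=camera_model("scene");p=ray(m,e[0][0]+x0,e[0][1]+y0,.182);u,v=map(int,pix(s,p));print("scene px",u,v)
si=cv2.imread("pics/scene0.png")
A=cv2.resize(c,(480,480),interpolation=0);B=cv2.resize(si[v-40:v+20,u-20:u+20],(320,480),interpolation=0)
cv2.imwrite("pics/c1.png",np.hstack([A,B]))
E
```

```text
[('hold_point_z', 0.0188)]
disc/collar 381.9489803314209 246.69241905212402 22.68088150024414 ((28.881988525390625, 29.871234893798828), (44.077308654785156, 45.429351806640625), 111.52056121826172)
0.172 [ 0.55496645 -0.02816404  0.172     ] diam 0.08158266321115915
0.182 [ 0.55326832 -0.02708698  0.182     ] diam 0.0808514010623647
bar box [[374.0000057220459, 255.00000381469727], [386.4000053405762, 230.20000171661377], [393.6000061035156, 233.79999923706055], [381.2000045776367, 258.60000228881836]]
[[ 0.5329 -0.0091  0.216 ]
 [ 0.5777 -0.0321  0.216 ]
 [ 0.5711 -0.0448  0.216 ]
 [ 0.5264 -0.0218  0.216 ]] [ 0.55203676 -0.0269748   0.216     ]
scene px 247 230
```

View pics/c1.png

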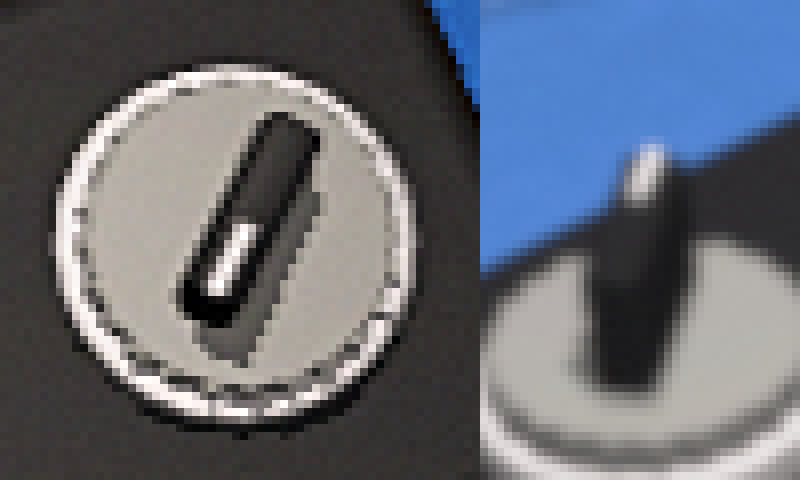

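The crop shows the inlay at the bar's lower-left end, i.e. heading about 155°. The dial axis is near (0.5535, -0.0275). A tool yaw of about -25° suits this grip and leaves enough joint range. I'll move above the dial.

{"fn": "apply_moves", "kwargs": {
  "steps": [
    {"translation": [0,0,0.15],"rotation": [0,0,0]},
    {"translation": [0.02,-0.05,0.3],"rotation": [0,0,0]},
    {"translation": [0.06,-0.15,0.4],"rotation": [0,0,0]},
    {"translation": [0.1,-0.27,0.44],"rotation": [0,0,0]},
    {"translation": [0.15,-0.4,0.44],"rotation": [0,0,0]},
    {"translation": [0.2,-0.52,0.44],"rotation": [0,0,0]},
    {"translation": [0.25,-0.64,0.44],"rotation": [0,0,0]},
    {"translation": [0.3,-0.76,0.44],"rotation": [0,0,0]},
    {"translation": [0.35,-0.88,0.44],"rotation": [0,0,0]},
    {"translation": [0.4,-1,0.44],"rotation": [0,0,0]}
  ],
  "jaw": -1
}}

```text
t: 0.98
eef_pos: [0.3461, 0.3769, 0.303]
ee_rot: [-3.142, 0.0, -0.373]
force: [1.2, -0.4, 0.1]
width: 0.0877
gripper_force: 0.0
```

{"fn": "apply_moves", "kwargs": {
  "steps": [
    {"translation": [0.05,-0.12,0],"rotation": [0,0,0]},
    {"translation": [0.1,-0.24,0],"rotation": [0,0,0]},
    {"translation": [0.15,-0.36,0],"rotation": [0,0,0]},
    {"translation": [0.2,-0.48,0],"rotation": [0,0,0]},
    {"translation": [0.25,-0.6,0],"rotation": [0,0,0]},
    {"translation": [0.3,-0.7,0],"rotation": [0,0,0]},
    {"translation": [0.35,-0.8,0],"rotation": [0,0,0]},
    {"translation": [0.39,-0.88,0],"rotation": [0,0,0]},
    {"translation": [0.43,-0.95,0],"rotation": [0,0,0]},
    {"translation": [0.46,-1,0],"rotation": [0,0,0]}
  ]
}}

```text
t: 1.82
eef_pos: [0.4612, 0.127, 0.303]
ee_rot: [3.142, 0.0, -0.374]
force: [-0.7, 0.5, -0.6]
width: 0.0874
gripper_force: 0.0
```

{"fn": "apply_moves", "kwargs": {
  "steps": [
    {"translation": [0.05,-0.08,0],"rotation": [0,0,0]},
    {"translation": [0.1,-0.17,0],"rotation": [0,0,-0.02]},
    {"translation": [0.16,-0.27,0],"rotation": [0,0,-0.05]},
    {"translation": [0.22,-0.37,0],"rotation": [0,0,-0.08]},
    {"translation": [0.28,-0.47,0],"rotation": [0,0,-0.1]},
    {"translation": [0.33,-0.55,0],"rotation": [0,0,-0.12]},
    {"translation": [0.36,-0.6,0],"rotation": [0,0,-0.12]},
    {"translation": [0.37,-0.62,0],"rotation": [0,0,-0.12]},
    {"translation": [0.37,-0.62,0],"rotation": [0,0,-0.12]},
    {"translation": [0.37,-0.62,0],"rotation": [0,0,-0.12]}
  ]
}}

```text
t: 2.65
eef_pos: [0.5531, -0.0263, 0.3028]
ee_rot: [3.141, 0.001, -0.436]
force: [0.3, 0.5, -0.3]
width: 0.0878
gripper_force: 0.0
```

```bash
python3 - <<'E'
from h import *
m=camera_model("wrist");im=grab_frame("wrist");cv2.imwrite("pics/w1.png",im)
s=get_state();print(s["t"],s["eef_pos"],s["ee_rot"],s["q"],s["force"],s["moment"]);print(pix(m,[.5535,-.0275,.216]),m)
E
```

```text
2.7 [ 0.55298539 -0.02590347  0.30302008] [-3.14144239e+00  2.22585178e-04 -4.35480217e-01] [ 3.06784019e-01  1.05199592e-01 -7.36272657e-02 -2.65420602e-04
 -1.39203194e+00  8.28579278e-01] [-1.23954653  0.45328644  0.01486204] [-0.01273881  0.0163033  -0.01192616]
(np.float64(318.99429368225503), np.float64(226.2085397351463)) {'fx': 416.11420488683893, 'fy': 416.11420488683893, 'cx': 316.69524351557436, 'cy': 235.3556283393398, 'xyz': array([ 0.62583451, -0.05923496,  0.49328344]), 'rotation': array([ 2.84216207e+00, -6.40222527e-04, -2.00664527e+00])}
```

View pics/w1.png

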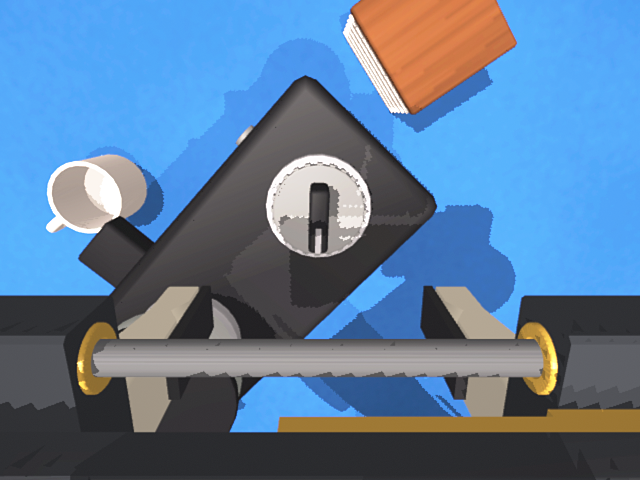

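The wrist view shows the bar upright at about column 319, rows 183–253, with the inlay near (318,240). I'll refine the heading and axis from this view.

```bash
cat >> h.py <<'E'
def dial(im,m,c=(.5535,-.0275)):
    g=cv2.cvtColor(im,cv2.COLOR_BGR2GRAY);u,v=map(int,pix(m,[*c,.19]))
    yy,xx=np.mgrid[:480,:640];w=((xx-u)**2+(yy-v)**2<36**2)
    # axis from the collar
    k=max(cv2.findContours(((g>110)&((xx-u)**2+(yy-v)**2<62**2)).astype(np.uint8),0,1)[0],key=cv2.contourArea)
    e=cv2.fitEllipse(cv2.convexHull(k))
    d=((g<75)&w).astype(np.uint8);b=max(cv2.findContours(d,0,1)[0],key=cv2.contourArea)
    q=cv2.boxPoints(cv2.minAreaRect(b));W=np.array([ray(m,*p,.216)[:2] for p in q])
    E=[W[1]-W[0],W[2]-W[1]];l=max(E,key=np.linalg.norm)
    return ray(m,*e[0],.172),np.mean(e[1])/m["fx"]*(m["xyz"][2]-.172),q,W.mean(0),np.linalg.norm(E,axis=1),np.degrees(np.arctan2(l[1],l[0]))
E
python3 - <<'E'
from h import *
m=camera_model("wrist");im=cv2.imread("pics/w1.png")
for r in dial(im,m):print(r)
g=cv2.cvtColor(im,cv2.COLOR_BGR2GRAY);print(g[180:258:6,304:336:2])
E
```

```text
[ 0.55777637 -0.02858108  0.172     ]
0.08050851618690802
[[307.7822  250.88083]
 [310.3151  182.49316]
 [329.6959  183.21097]
 [327.163   251.59863]]
[ 0.55889603 -0.02941627]
[0.04866732 0.01303086]
-27.29334657881558
[[224 223 224 223 224 226 224 225 224 223 223 221 220 219 220 220]
 [223 223 227 123  26  35  33  35  35  33  33  22 116 123 125 220]
 [221 222 230  69  61  64  64  63  61  61  57  50  37 113 118 116]
 [219 220 228  56  76  91  85  81  77  73  66  59  41 113 117 116]
 [218 219 226  45  79  86  82  79  73  70  67  54  41 116 116 117]
 [216 217 225  47  80  82  77  72  68  66  64  52  42 120 118 117]
 [201 229 221  50  79  79  73  69  64  64  62  49  54 131 166 134]
 [162 165 142  29  69  50  35  34  34  38  35  45  72 166 162 161]
 [159 162 114  30  35  34  82  74  79  35  35  29  99 163 161 160]
 [159 162  98  29  39  50 149 154 174  43  32  33 120 161 159 160]
 [157 161  97  39  54  62 211 214 227  52  48  30 150 159 158 158]
 [158 161  84  41  54  73 220 217 188  47  46  32 150 158 157 157]
 [144 145 154 136  78  84 217 217 157  56  72 146 149 147 179 209]]
```

Top and wrist agree on a bar heading of -27.2° and on the axis across the bar to about 1 mm. I'll use (0.5562, -0.0284), descend, then close at a moderate 40 N.

{"fn": "apply_moves", "kwargs": {
  "steps": [
    {"translation": [0.012,-0.009,-0.05],"rotation": [0,0,-0.03]},
    {"translation": [0.012,-0.009,-0.1],"rotation": [0,0,-0.075]},
    {"translation": [0.012,-0.009,-0.17],"rotation": [0,0,-0.075]},
    {"translation": [0.012,-0.009,-0.24],"rotation": [0,0,-0.075]},
    {"translation": [0.012,-0.009,-0.3],"rotation": [0,0,-0.075]},
    {"translation": [0.012,-0.009,-0.36],"rotation": [0,0,-0.075]},
    {"translation": [0.012,-0.009,-0.4],"rotation": [0,0,-0.075]},
    {"translation": [0.012,-0.009,-0.44],"rotation": [0,0,-0.075]},
    {"translation": [0.012,-0.009,-0.46],"rotation": [0,0,-0.075]},
    {"translation": [0.012,-0.009,-0.46],"rotation": [0,0,-0.075]}
  ]
}}

```text
t: 3.53
eef_pos: [0.5558, -0.0283, 0.1872]
ee_rot: [3.141, 0.001, -0.474]
force: [-0.1, -1.2, -0.3]
width: 0.0878
gripper_force: 0.0
```

{"fn": "apply_moves", "kwargs": {
  "steps": [
    {"translation": [0,0,0],"rotation": [0,0,0]},
    {"translation": [0,0,0],"rotation": [0,0,0]},
    {"translation": [0,0,0],"rotation": [0,0,0]},
    {"translation": [0,0,0],"rotation": [0,0,0]},
    {"translation": [0,0,0],"rotation": [0,0,0]},
    {"translation": [0,0,0],"rotation": [0,0,0]},
    {"translation": [0,0,0],"rotation": [0,0,0]},
    {"translation": [0,0,0],"rotation": [0,0,0]},
    {"translation": [0,0,0],"rotation": [0,0,0]},
    {"translation": [0,0,0],"rotation": [0,0,0]}
  ],
  "jaw": 1,
  "newtons": 40
}}

```text
t: 4.37
eef_pos: [0.5564, -0.0286, 0.1881]
ee_rot: [3.142, 0.0, -0.475]
force: [0.2, 0.7, 0.1]
width: 0.0262
gripper_force: 0.0
```

```bash
cat > st.py <<'E'
from station import *
import numpy as np
s=get_state();print({k:np.round(s[k],4).tolist() for k in("t","eef_pos","ee_rot","force","moment","width","gripper_force")},"yawdeg",round(np.degrees(s["ee_rot"][2]),2),"q6",round(s["q"][5],3))
E
python3 st.py
```

```text
{'t': 4.3667, 'eef_pos': [0.5564, -0.0286, 0.1881], 'ee_rot': [3.1416, 0.0, -0.4749], 'force': [0.1673, 0.6645, 0.1033], 'moment': [0.0147, 0.0165, 0.0149], 'width': 0.0262, 'gripper_force': 0.0} yawdeg -27.21 q6 0.796
```

Still closing at 26 mm.

{"fn": "apply_moves", "kwargs": {
  "steps": [
    {"translation": [0,0,0],"rotation": [0,0,0]},
    {"translation": [0,0,0],"rotation": [0,0,0]},
    {"translation": [0,0,0],"rotation": [0,0,0]},
    {"translation": [0,0,0],"rotation": [0,0,0]},
    {"translation": [0,0,0],"rotation": [0,0,0]},
    {"translation": [0,0,0],"rotation": [0,0,0]},
    {"translation": [0,0,0],"rotation": [0,0,0]},
    {"translation": [0,0,0],"rotation": [0,0,0]},
    {"translation": [0,0,0],"rotation": [0,0,0]},
    {"translation": [0,0,0],"rotation": [0,0,0]}
  ]
}}

```text
t: 5.2
eef_pos: [0.5564, -0.0287, 0.1881]
ee_rot: [-3.142, -0.0, -0.475]
force: [-0.6, -0.1, -0.7]
width: 0.0005
gripper_force: 0.0
```

```bash
python3 st.py
```

```text
{'t': 5.2, 'eef_pos': [0.5564, -0.0287, 0.1881], 'ee_rot': [-3.1416, -0.0, -0.4749], 'force': [-0.563, -0.0947, -0.7281], 'moment': [-0.0468, 0.0104, -0.0073], 'width': 0.0005, 'gripper_force': 0.0} yawdeg -27.21 q6 0.796
```

The fingers shut fully on nothing, so I've missed the bar. I'll look before doing anything else.

```bash
python3 - <<'E'
from h import *
import h
a=grab_frame("scene");b=grab_frame("wrist");t=grab_frame("top")
cv2.imwrite("pics/w2.png",b);cv2.imwrite("pics/s2.png",a);cv2.imwrite("pics/t2.png",t)
m=camera_model("scene");u,v=map(int,pix(m,[.556,-.028,.2]));print(u,v,pix(camera_model("wrist"),[.5562,-.0284,.216]))
A=cv2.resize(a[v-60:v+60,u-60:u+60],(480,480),interpolation=1);B=cv2.resize(b,(320,240));T=cv2.resize(t[187:307,303:463],(320,240))
cv2.imwrite("pics/c2.png",np.hstack([A,np.vstack([B,T])]))
E
```

```text
246 223 (np.float64(318.11354156473107), np.float64(301.8227873265011))
```

View pics/c2.png

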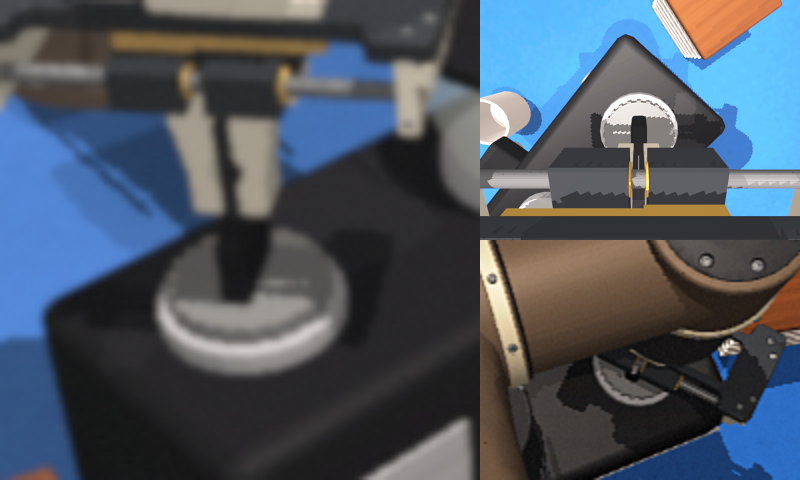

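The crop doesn't settle whether the fingers shut on the bar or behind it. I'll enlarge the wrist and scene views.

```bash
python3 - <<'E'
from h import *
b=cv2.imread("pics/w2.png");a=cv2.imread("pics/s2.png")
m=camera_model("wrist")
for d in(-.023,0,.023):print(d,[np.round(pix(m,[.5562+d*.889,-.0284-d*.457,z])) for z in(.216,.182)])
print("tip",pix(m,[.5564,-.0287,.188]),m["xyz"])
ms=camera_model("scene");print("scene tip",pix(ms,[.5564,-.0287,.188]))
for d in(-.023,.023):print([np.round(pix(ms,[.5562+d*.889,-.0284-d*.457,z]),1) for z in(.216,.182)])
A=cv2.resize(b[170:390,230:410],(400,489),interpolation=1);B=cv2.resize(a[183:253,218:275],(398,489),interpolation=1)
cv2.imwrite("pics/c3.png",np.hstack([A,B]))
E
```

```text
-0.023 [array([318., 349.]), array([318., 313.])]
0 [array([318., 302.]), array([318., 272.])]
0.023 [array([318., 251.]), array([318., 228.])]
tip (np.float64(318.2572010729642), np.float64(275.9117829493146)) [ 0.62768124 -0.06434246  0.37861058]
scene tip (np.float64(246.78201309086117), np.float64(229.21952889219966))
[array([248.2, 208.6]), array([250.3, 223.9])]
[array([241.9, 224.4]), array([244.2, 240. ])]
```

View pics/c3.png

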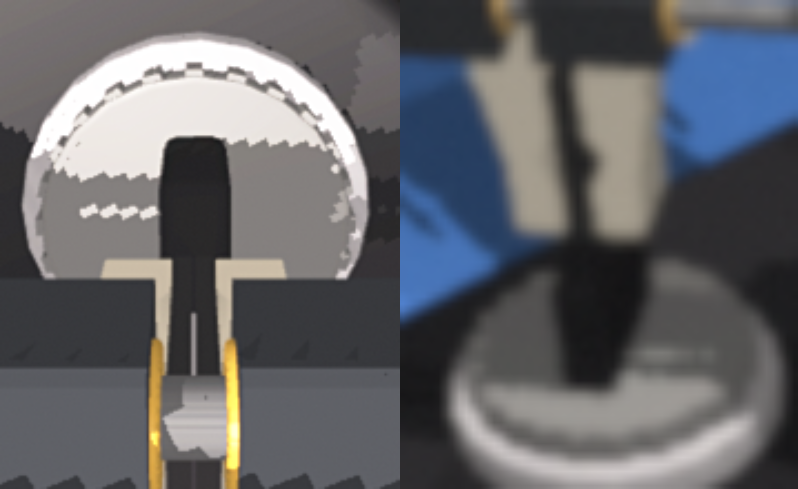

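The pads are shut just above the bar. In the scene image the tips end at about row 217, against 229 expected. In the wrist image the pad separation gives a depth of 0.173 m, against 0.206 m nominal. Both put the real tips about 27 mm above the reported TCP, at the height of the bar's top. The gripper body's corner radius is 104 mm and the hopper's near edge is 112 mm away, so lowering is safe. I'll open partway and descend 22 mm while watching the force.

{"fn": "apply_moves", "kwargs": {
  "steps": [
    {"translation": [0,0,0],"rotation": [0,0,0]},
    {"translation": [0,0,0],"rotation": [0,0,0]},
    {"translation": [0,0,0],"rotation": [0,0,0]},
    {"translation": [0,0,0],"rotation": [0,0,0]},
    {"translation": [0,0,0],"rotation": [0,0,0]},
    {"translation": [0,0,0],"rotation": [0,0,0]},
    {"translation": [0,0,0],"rotation": [0,0,0]},
    {"translation": [0,0,0],"rotation": [0,0,0]},
    {"translation": [0,0,0],"rotation": [0,0,0]},
    {"translation": [0,0,0],"rotation": [0,0,0]}
  ],
  "jaw": 0.2
}}

```text
t: 6.18
eef_pos: [0.5563, -0.0286, 0.188]
ee_rot: [3.142, 0.0, -0.475]
force: [0.7, 0.8, -0.2]
width: 0.0352
gripper_force: 0.0
```

{"fn": "apply_moves", "kwargs": {
  "steps": [
    {"translation": [0,0,-0.01],"rotation": [0,0,0]},
    {"translation": [0,0,-0.02],"rotation": [0,0,0]},
    {"translation": [0,0,-0.03],"rotation": [0,0,0]},
    {"translation": [0,0,-0.04],"rotation": [0,0,0]},
    {"translation": [0,0,-0.05],"rotation": [0,0,0]},
    {"translation": [0,0,-0.06],"rotation": [0,0,0]},
    {"translation": [0,0,-0.07],"rotation": [0,0,0]},
    {"translation": [0,0,-0.08],"rotation": [0,0,0]},
    {"translation": [0,0,-0.088],"rotation": [0,0,0]},
    {"translation": [0,0,-0.088],"rotation": [0,0,0]}
  ]
}}

```text
t: 7.02
eef_pos: [0.5561, -0.0287, 0.1655]
ee_rot: [3.141, 0.001, -0.475]
force: [0.6, -0.0, -1.4]
width: 0.0349
gripper_force: 0.0
```

{"fn": "apply_moves", "kwargs": {
  "steps": [
    {"translation": [0,0,0],"rotation": [0,0,0]},
    {"translation": [0,0,0],"rotation": [0,0,0]},
    {"translation": [0,0,0],"rotation": [0,0,0]},
    {"translation": [0,0,0],"rotation": [0,0,0]},
    {"translation": [0,0,0],"rotation": [0,0,0]},
    {"translation": [0,0,0],"rotation": [0,0,0]},
    {"translation": [0,0,0],"rotation": [0,0,0]},
    {"translation": [0,0,0],"rotation": [0,0,0]},
    {"translation": [0,0,0],"rotation": [0,0,0]},
    {"translation": [0,0,0],"rotation": [0,0,0]}
  ],
  "jaw": 1,
  "newtons": 40
}}

```text
t: 7.85
eef_pos: [0.5562, -0.0289, 0.1662]
ee_rot: [3.141, -0.0, -0.475]
force: [-2.1, -3.6, 3.4]
width: 0.0137
gripper_force: 40.0
```

```bash
python3 st.py
```

```text
{'t': 7.85, 'eef_pos': [0.5562, -0.0289, 0.1662], 'ee_rot': [3.1411, -0.0, -0.4749], 'force': [-2.1153, -3.6183, 3.426], 'moment': [-1.2357, 0.7668, -0.1479], 'width': 0.0137, 'gripper_force': 40.012} yawdeg -27.21 q6 0.796
```

The bar is gripped, with width 13.7 mm and 40 N. The stop is at least 34° away, so I'll turn 30° (two clicks) clockwise freely.

{"fn": "apply_moves", "kwargs": {
  "steps": [
    {"translation": [0,0,0],"rotation": [0,0,-0.12]},
    {"translation": [0,0,0],"rotation": [0,0,-0.25]},
    {"translation": [0,0,0],"rotation": [0,0,-0.38]},
    {"translation": [0,0,0],"rotation": [0,0,-0.5]},
    {"translation": [0,0,0],"rotation": [0,0,-0.62]},
    {"translation": [0,0,0],"rotation": [0,0,-0.75]},
    {"translation": [0,0,0],"rotation": [0,0,-0.88]},
    {"translation": [0,0,0],"rotation": [0,0,-1]},
    {"translation": [0,0,0],"rotation": [0,0,-1]},
    {"translation": [0,0,0],"rotation": [0,0,-1]}
  ]
}}

```text
t: 8.68
eef_pos: [0.556, -0.0292, 0.1662]
ee_rot: [3.141, -0.0, -0.999]
force: [-2.6, -4.1, 4.1]
width: 0.0137
gripper_force: 40.0
```

```bash
python3 st.py
```

```text
{'t': 8.6833, 'eef_pos': [0.556, -0.0292, 0.1662], 'ee_rot': [3.1406, -0.0003, -0.9991], 'force': [-2.5978, -4.0821, 4.0746], 'moment': [-1.5713, 0.9764, -0.2391], 'width': 0.0137, 'gripper_force': 40.036} yawdeg -57.25 q6 0.272
```

{"fn": "apply_moves", "kwargs": {
  "steps": [
    {"translation": [0,0,0],"rotation": [0,0,-0.03]},
    {"translation": [0,0,0],"rotation": [0,0,-0.07]},
    {"translation": [0,0,0],"rotation": [0,0,-0.1]},
    {"translation": [0,0,0],"rotation": [0,0,-0.13]},
    {"translation": [0,0,0],"rotation": [0,0,-0.167]},
    {"translation": [0,0,0],"rotation": [0,0,-0.167]},
    {"translation": [0,0,0],"rotation": [0,0,-0.167]},
    {"translation": [0,0,0],"rotation": [0,0,-0.167]},
    {"translation": [0,0,0],"rotation": [0,0,-0.167]},
    {"translation": [0,0,0],"rotation": [0,0,-0.167]}
  ]
}}

```text
t: 9.52
eef_pos: [0.5559, -0.0292, 0.1662]
ee_rot: [3.141, -0.0, -1.086]
force: [-2.3, -4.9, 3.9]
width: 0.0138
gripper_force: 40.0
```

```bash
python3 st.py
```

```text
{'t': 9.5167, 'eef_pos': [0.5559, -0.0292, 0.1662], 'ee_rot': [3.1405, -0.0004, -1.0857], 'force': [-2.3344, -4.8899, 3.9396], 'moment': [-1.5611, 1.0344, 0.0097], 'width': 0.0138, 'gripper_force': 39.9993} yawdeg -62.21 q6 0.185
```

{"fn": "apply_moves", "kwargs": {
  "steps": [
    {"translation": [0,0,0],"rotation": [0,0,-0.03]},
    {"translation": [0,0,0],"rotation": [0,0,-0.07]},
    {"translation": [0,0,0],"rotation": [0,0,-0.1]},
    {"translation": [0,0,0],"rotation": [0,0,-0.13]},
    {"translation": [0,0,0],"rotation": [0,0,-0.167]},
    {"translation": [0,0,0],"rotation": [0,0,-0.167]},
    {"translation": [0,0,0],"rotation": [0,0,-0.167]},
    {"translation": [0,0,0],"rotation": [0,0,-0.167]},
    {"translation": [0,0,0],"rotation": [0,0,-0.167]},
    {"translation": [0,0,0],"rotation": [0,0,-0.167]}
  ]
}}

```text
t: 10.35
eef_pos: [0.5559, -0.0293, 0.1662]
ee_rot: [3.14, -0.001, -1.173]
force: [-3.7, -3.9, 4.4]
width: 0.0136
gripper_force: 40.0
```

```bash
python3 st.py
```

```text
{'t': 10.35, 'eef_pos': [0.5559, -0.0293, 0.1662], 'ee_rot': [3.1405, -0.0005, -1.1733], 'force': [-3.689, -3.9334, 4.4449], 'moment': [-1.5281, 1.0646, -0.0348], 'width': 0.0136, 'gripper_force': 40.0012} yawdeg -67.22 q6 0.098
```

{"fn": "apply_moves", "kwargs": {
  "steps": [
    {"translation": [0,0,0],"rotation": [0,0,-0.03]},
    {"translation": [0,0,0],"rotation": [0,0,-0.07]},
    {"translation": [0,0,0],"rotation": [0,0,-0.1]},
    {"translation": [0,0,0],"rotation": [0,0,-0.13]},
    {"translation": [0,0,0],"rotation": [0,0,-0.167]},
    {"translation": [0,0,0],"rotation": [0,0,-0.167]},
    {"translation": [0,0,0],"rotation": [0,0,-0.167]},
    {"translation": [0,0,0],"rotation": [0,0,-0.167]},
    {"translation": [0,0,0],"rotation": [0,0,-0.167]},
    {"translation": [0,0,0],"rotation": [0,0,-0.167]}
  ]
}}

```text
t: 11.18
eef_pos: [0.5558, -0.0293, 0.1662]
ee_rot: [3.14, -0.001, -1.261]
force: [-3.1, -3.6, 4.7]
width: 0.0139
gripper_force: 40.0
```

```bash
python3 st.py
```

```text
{'t': 11.1833, 'eef_pos': [0.5558, -0.0293, 0.1662], 'ee_rot': [3.1404, -0.0006, -1.2608], 'force': [-3.0953, -3.6487, 4.6805], 'moment': [-1.5731, 1.1577, -0.0955], 'width': 0.0139, 'gripper_force': 40.0045} yawdeg -72.24 q6 0.01
```

{"fn": "apply_moves", "kwargs": {
  "steps": [
    {"translation": [0,0,0],"rotation": [0,0,-0.03]},
    {"translation": [0,0,0],"rotation": [0,0,-0.07]},
    {"translation": [0,0,0],"rotation": [0,0,-0.1]},
    {"translation": [0,0,0],"rotation": [0,0,-0.13]},
    {"translation": [0,0,0],"rotation": [0,0,-0.167]},
    {"translation": [0,0,0],"rotation": [0,0,-0.167]},
    {"translation": [0,0,0],"rotation": [0,0,-0.167]},
    {"translation": [0,0,0],"rotation": [0,0,-0.167]},
    {"translation": [0,0,0],"rotation": [0,0,-0.167]},
    {"translation": [0,0,0],"rotation": [0,0,-0.167]}
  ]
}}

```text
t: 12.02
eef_pos: [0.5558, -0.0293, 0.1662]
ee_rot: [3.14, -0.001, -1.348]
force: [-3.4, -4.6, 3.7]
width: 0.014
gripper_force: 40.0
```

```bash
python3 st.py
```

```text
{'t': 12.0167, 'eef_pos': [0.5558, -0.0293, 0.1662], 'ee_rot': [3.1404, -0.0007, -1.3481], 'force': [-3.4302, -4.5825, 3.7214], 'moment': [-1.6418, 1.1754, 0.06], 'width': 0.014, 'gripper_force': 39.9998} yawdeg -77.24 q6 -0.077
```

{"fn": "apply_moves", "kwargs": {
  "steps": [
    {"translation": [0,0,0],"rotation": [0,0,-0.03]},
    {"translation": [0,0,0],"rotation": [0,0,-0.07]},
    {"translation": [0,0,0],"rotation": [0,0,-0.1]},
    {"translation": [0,0,0],"rotation": [0,0,-0.13]},
    {"translation": [0,0,0],"rotation": [0,0,-0.167]},
    {"translation": [0,0,0],"rotation": [0,0,-0.167]},
    {"translation": [0,0,0],"rotation": [0,0,-0.167]},
    {"translation": [0,0,0],"rotation": [0,0,-0.167]},
    {"translation": [0,0,0],"rotation": [0,0,-0.167]},
    {"translation": [0,0,0],"rotation": [0,0,-0.167]}
  ]
}}

```text
t: 12.85
eef_pos: [0.5557, -0.0293, 0.1662]
ee_rot: [3.14, -0.001, -1.436]
force: [-4.4, -3.7, 4.4]
width: 0.0135
gripper_force: 40.0
```

```bash
python3 st.py
```

```text
{'t': 12.85, 'eef_pos': [0.5557, -0.0293, 0.1662], 'ee_rot': [3.1404, -0.0008, -1.4357], 'force': [-4.3956, -3.71, 4.4233], 'moment': [-1.5633, 1.2903, -0.0989], 'width': 0.0135, 'gripper_force': 40.0013} yawdeg -82.26 q6 -0.165
```

{"fn": "apply_moves", "kwargs": {
  "steps": [
    {"translation": [0,0,0],"rotation": [0,0,-0.03]},
    {"translation": [0,0,0],"rotation": [0,0,-0.07]},
    {"translation": [0,0,0],"rotation": [0,0,-0.1]},
    {"translation": [0,0,0],"rotation": [0,0,-0.13]},
    {"translation": [0,0,0],"rotation": [0,0,-0.167]},
    {"translation": [0,0,0],"rotation": [0,0,-0.167]},
    {"translation": [0,0,0],"rotation": [0,0,-0.167]},
    {"translation": [0,0,0],"rotation": [0,0,-0.167]},
    {"translation": [0,0,0],"rotation": [0,0,-0.167]},
    {"translation": [0,0,0],"rotation": [0,0,-0.167]}
  ]
}}

```text
t: 13.68
eef_pos: [0.5557, -0.0293, 0.1662]
ee_rot: [3.14, -0.001, -1.523]
force: [-3.2, -4.4, 5.7]
width: 0.0135
gripper_force: 40.0
```

```bash
python3 st.py
```

```text
{'t': 13.6833, 'eef_pos': [0.5557, -0.0293, 0.1662], 'ee_rot': [3.1404, -0.0009, -1.5232], 'force': [-3.209, -4.4176, 5.7312], 'moment': [-1.5619, 1.2808, -0.0881], 'width': 0.0135, 'gripper_force': 40.0043} yawdeg -87.27 q6 -0.252
```

{"fn": "apply_moves", "kwargs": {
  "steps": [
    {"translation": [0,0,0],"rotation": [0,0,-0.03]},
    {"translation": [0,0,0],"rotation": [0,0,-0.07]},
    {"translation": [0,0,0],"rotation": [0,0,-0.1]},
    {"translation": [0,0,0],"rotation": [0,0,-0.13]},
    {"translation": [0,0,0],"rotation": [0,0,-0.167]},
    {"translation": [0,0,0],"rotation": [0,0,-0.167]},
    {"translation": [0,0,0],"rotation": [0,0,-0.167]},
    {"translation": [0,0,0],"rotation": [0,0,-0.167]},
    {"translation": [0,0,0],"rotation": [0,0,-0.167]},
    {"translation": [0,0,0],"rotation": [0,0,-0.167]}
  ]
}}

```text
t: 14.52
eef_pos: [0.5556, -0.0293, 0.1662]
ee_rot: [3.14, -0.001, -1.61]
force: [-3.6, -4.6, 4.8]
width: 0.0135
gripper_force: 40.0
```

```bash
python3 st.py
```

```text
{'t': 14.5167, 'eef_pos': [0.5556, -0.0293, 0.1662], 'ee_rot': [3.1403, -0.0011, -1.6101], 'force': [-3.5805, -4.6148, 4.7562], 'moment': [-1.5541, 1.4127, 0.2186], 'width': 0.0135, 'gripper_force': 40.043} yawdeg -92.25 q6 -0.339
```

At 65° the torque is 0.22, higher than at the same phase of earlier clicks. That could be the stop or a click peak. I'll probe 2° more, which is safe because the torque is about 0.3 above baseline.

{"fn": "apply_moves", "kwargs": {
  "steps": [
    {"translation": [0,0,0],"rotation": [0,0,-0.02]},
    {"translation": [0,0,0],"rotation": [0,0,-0.04]},
    {"translation": [0,0,0],"rotation": [0,0,-0.067]},
    {"translation": [0,0,0],"rotation": [0,0,-0.067]},
    {"translation": [0,0,0],"rotation": [0,0,-0.067]},
    {"translation": [0,0,0],"rotation": [0,0,-0.067]},
    {"translation": [0,0,0],"rotation": [0,0,-0.067]},
    {"translation": [0,0,0],"rotation": [0,0,-0.067]},
    {"translation": [0,0,0],"rotation": [0,0,-0.067]},
    {"translation": [0,0,0],"rotation": [0,0,-0.067]}
  ]
}}

```text
t: 15.35
eef_pos: [0.5556, -0.0293, 0.1662]
ee_rot: [3.14, -0.001, -1.645]
force: [-4.7, -4.9, 4.2]
width: 0.0139
gripper_force: 40.1
```

```bash
python3 st.py
```

```text
{'t': 15.35, 'eef_pos': [0.5556, -0.0293, 0.1662], 'ee_rot': [3.1403, -0.0013, -1.6448], 'force': [-4.7269, -4.9313, 4.2196], 'moment': [-1.5199, 1.5, 0.3855], 'width': 0.0139, 'gripper_force': 40.1287} yawdeg -94.24 q6 -0.374
```

The torque rose 0.167 N m over 2°, or 4.8 N m/rad. That is the stop, about 0.05 rad in, with its onset at a tool angle of about 63°. The fourth click back is 60° from the stop, so I turn back 64° from here.

{"fn": "apply_moves", "kwargs": {
  "steps": [
    {"translation": [0,0,0],"rotation": [0,0,0.12]},
    {"translation": [0,0,0],"rotation": [0,0,0.24]},
    {"translation": [0,0,0],"rotation": [0,0,0.36]},
    {"translation": [0,0,0],"rotation": [0,0,0.48]},
    {"translation": [0,0,0],"rotation": [0,0,0.6]},
    {"translation": [0,0,0],"rotation": [0,0,0.7]},
    {"translation": [0,0,0],"rotation": [0,0,0.8]},
    {"translation": [0,0,0],"rotation": [0,0,0.9]},
    {"translation": [0,0,0],"rotation": [0,0,1]},
    {"translation": [0,0,0],"rotation": [0,0,1]}
  ]
}}

```text
t: 16.18
eef_pos: [0.5559, -0.0292, 0.1662]
ee_rot: [3.14, -0.0, -1.119]
force: [-2.6, -4.1, 3.6]
width: 0.0134
gripper_force: 40.0
```

{"fn": "apply_moves", "kwargs": {
  "steps": [
    {"translation": [0,0,0],"rotation": [0,0,0.12]},
    {"translation": [0,0,0],"rotation": [0,0,0.24]},
    {"translation": [0,0,0],"rotation": [0,0,0.36]},
    {"translation": [0,0,0],"rotation": [0,0,0.48]},
    {"translation": [0,0,0],"rotation": [0,0,0.6]},
    {"translation": [0,0,0],"rotation": [0,0,0.7]},
    {"translation": [0,0,0],"rotation": [0,0,0.8]},
    {"translation": [0,0,0],"rotation": [0,0,0.9]},
    {"translation": [0,0,0],"rotation": [0,0,1]},
    {"translation": [0,0,0],"rotation": [0,0,1]}
  ]
}}

```text
t: 17.02
eef_pos: [0.5562, -0.029, 0.1662]
ee_rot: [3.141, -0.0, -0.596]
force: [-2.9, -3.8, 4.7]
width: 0.0137
gripper_force: 40.0
```

{"fn": "apply_moves", "kwargs": {
  "steps": [
    {"translation": [0,0,0],"rotation": [0,0,0.04]},
    {"translation": [0,0,0],"rotation": [0,0,0.08]},
    {"translation": [0,0,0],"rotation": [0,0,0.11]},
    {"translation": [0,0,0],"rotation": [0,0,0.133]},
    {"translation": [0,0,0],"rotation": [0,0,0.133]},
    {"translation": [0,0,0],"rotation": [0,0,0.133]},
    {"translation": [0,0,0],"rotation": [0,0,0.133]},
    {"translation": [0,0,0],"rotation": [0,0,0.133]},
    {"translation": [0,0,0],"rotation": [0,0,0.133]},
    {"translation": [0,0,0],"rotation": [0,0,0.133]}
  ]
}}

```text
t: 17.85
eef_pos: [0.5562, -0.029, 0.1662]
ee_rot: [3.141, -0.0, -0.529]
force: [-3.7, -4.6, 3.5]
width: 0.0138
gripper_force: 40.0
```

```bash
python3 st.py
```

```text
{'t': 17.85, 'eef_pos': [0.5562, -0.029, 0.1662], 'ee_rot': [3.141, -0.0, -0.5293], 'force': [-3.6891, -4.6479, 3.5021], 'moment': [-1.6222, 0.9965, 0.0811], 'width': 0.0138, 'gripper_force': 40.0045} yawdeg -30.33 q6 0.741
```

The heading is about 3° from the original start detent, which makes the stop four clicks from the start. I'll let go and rise straight up.

{"fn": "apply_moves", "kwargs": {
  "steps": [
    {"translation": [0,0,0],"rotation": [0,0,0]},
    {"translation": [0,0,0],"rotation": [0,0,0]},
    {"translation": [0,0,0],"rotation": [0,0,0]},
    {"translation": [0,0,0],"rotation": [0,0,0]},
    {"translation": [0,0,0],"rotation": [0,0,0]},
    {"translation": [0,0,0],"rotation": [0,0,0]},
    {"translation": [0,0,0],"rotation": [0,0,0]},
    {"translation": [0,0,0],"rotation": [0,0,0]},
    {"translation": [0,0,0],"rotation": [0,0,0]},
    {"translation": [0,0,0],"rotation": [0,0,0]}
  ],
  "jaw": -1
}}

```text
t: 18.68
eef_pos: [0.5564, -0.0286, 0.1661]
ee_rot: [-3.142, -0.0, -0.529]
force: [0.5, 0.1, -0.0]
width: 0.0746
gripper_force: 0.0
```

{"fn": "apply_moves", "kwargs": {
  "steps": [
    {"translation": [0,0,0.05],"rotation": [0,0,0]},
    {"translation": [0,0,0.1],"rotation": [0,0,0]},
    {"translation": [0,0,0.17],"rotation": [0,0,0]},
    {"translation": [0,0,0.24],"rotation": [0,0,0]},
    {"translation": [0,0,0.31],"rotation": [0,0,0]},
    {"translation": [0,0,0.38],"rotation": [0,0,0]},
    {"translation": [0,0,0.45],"rotation": [0,0,0]},
    {"translation": [0,0,0.5],"rotation": [0,0,0]},
    {"translation": [0,0,0.55],"rotation": [0,0,0]},
    {"translation": [0,0,0.55],"rotation": [0,0,0]}
  ]
}}

```text
t: 19.52
eef_pos: [0.5575, -0.0287, 0.3063]
ee_rot: [-3.139, -0.004, -0.529]
force: [0.9, 0.4, 0.9]
width: 0.0875
gripper_force: 0.0
```

```bash
python3 - <<'E'
from h import *
m=camera_model("wrist");im=grab_frame("wrist");cv2.imwrite("pics/w3.png",im)
for r in dial(im,m):print(r)
E
python3 st.py
```

```text
[ 0.55787773 -0.02916996  0.172     ]
0.08014819433780038
[[309. 189.]
 [328. 189.]
 [328. 257.]
 [309. 257.]]
[ 0.55901198 -0.03000888]
[0.01297943 0.04933427]
150.1824055544506
{'t': 19.5667, 'eef_pos': [0.5569, -0.0285, 0.3047], 'ee_rot': [-3.1398, -0.0018, -0.5288], 'force': [-0.4853, -0.1655, -1.0345], 'moment': [0.0323, 0.0438, 0.0183], 'width': 0.0876, 'gripper_force': 0.0} yawdeg -30.3 q6 0.742
```

View pics/w3.png

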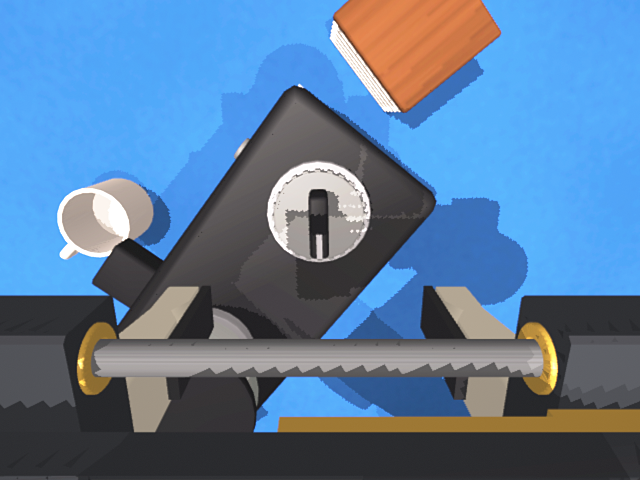

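The dial now rests at about -29.8°. The stop was at about -90°, so it sits four clicks (60°) anticlockwise of it. The inlay is on the same end as before, the mug and dial-end canister are undisturbed, and the gripper is clear. I'm handing in.

```bash
python3 -c "
from station import *
print(job_done())"
```

```text
the job is handed in; nothing more can be done
None
```

I turned the dial clockwise to its stop (about 0.05 rad into the spring), turned it back four clicks and let go; it came to rest about 60° from the stop, and the job is handed in, though the hand-in returned no verdict.

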